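# Put the screwdrivers back in their cups

### The arm

A 6-joint arm with a two-finger parallel gripper is mounted at the origin on the work surface. World frame = base frame: x ahead of the robot, y to its left, z up, the work surface at z = 0. Lengths are in m, angles in rad, forces in N, time in s.
With the tool pointing down it reaches from about 0.275 to 1 m from the base axis. Payload 8.4 kg.
Tool frame: the origin (TCP) lies at the very end of the fingers, on their centre line; the grasp point (between the pads) lies 19 mm behind it; z points along the fingers, y is the line along which they close (so a half turn about z gives the same grasp; the last joint's range is limited). The gripper opens to 85 mm and grips with 20 to 120 N. Pads are 22 mm wide; open, the fingers measure 114 mm over their backs; the gripper's body (76 mm by 85 mm) begins 54 mm behind the grasp point. The pads swing forward as they close: fully open they stand 13 mm farther back than shut.
Start: joints at [-1.239, 0.353, 1.633, -0, 1.155, -0.002], TCP at [0.205, -0.591, 0.231] pointing down, gripper open.
Joint ranges: [-2.63, 2.63], [-0.92, 2.1], [0.06, 2.66], [-1.3, 4.44], [0, 2.69], [-3.02, 3.02]. Speed limits (rad/s): [2.22, 2.22, 2.79, 3.14, 3.14, 3.14].

### API

Orientations are given as a rotation vector (axis times angle).
In Python, from bench import manip, eoat, planner, monitor, cams, order, find_in, mark_of gives the robot as it stands. Calls block until the motion is done:
- manip.movep(position, orientation): joint-space move of the TCP to a pose.
- manip.move_l(position, orientation=None, vel=0.15): straight line of the TCP; orientation=None keeps the orientation; vel is the mean speed in m/s.
- manip.set_joints(angles): joint-space move.
- eoat.move_gripper(opening, newtons=None): finger opening in m; newtons is the grip in N (None keeps the last); returns when the fingers have stopped.
- manip.hold(seconds).
- planner.solve_ik(position, orientation): joint angles nearest the present ones, or None.
- monitor.get_state(): the state.
- cams.grab_frame(name): name is "scene" or "top"; returns a dict with "frame" (420x560x3 uint8, red, green, blue), "fx", "fy", "cx", "cy" (pixels), "R" (3x3) and "t" (3): a world point X has camera coordinates R X + t. Camera axes: x right, y down, z forward; pixel columns grow to the right and rows downward; lengths in m; the calibration is good to about 2 mm. A picture is of the moment at which its call begins. There is no depth.
A pose or a line that the arm cannot do raises manip.Unreachable and nothing moves.
- order.sign_off(): hands the job in; it is judged then, once.
Trained networks look in a picture, given as the dict that the camera call returned (one of the last four; its "shot" number tells which), for a name from the list of things; names that differ only in an ending like _2 or _b are one class to them, and where a whole thing is asked for, a point or a joint stands for the part that bears it (a point fixed in the world has none). Each returns a list of dicts, best first, with "confidence" (0 to 1); they miss things now and then, are a little off and sometimes report something else, mostly with a low value. They report only what shows in the picture. A call takes as long as a camera call. They do not tell look-alikes from the thing itself.
- find_in(picture, name): "point" ([row, column] in pixels, amid what is visible of it).
- mark_of(picture, name): "point" ([row, column] in pixels: a listed point, or the origin of a listed thing).
The state is a dict: "time_s": time; "joints": joint angles; "dq": joint speeds; "joint_torque": joint torques, N m; "tcp_pos": TCP position; "ee_rot": TCP orientation; "wrist_force": force on the tool from outside, world axes, zero at the start; "wrist_torque": the same for the moment, N m; "gripper_width": finger opening in m; "grasp_force": force on a finger pad.
Only numpy, scipy, OpenCV 4.12 (cv2) and the standard library are available. Lean on these libraries where they do the work, as an engineer would, in place of code of your own. Each camera call takes 0.05 s, during which the arm holds its last target. There are 200 camera calls.

### The job

Tidy the repair bench: stand the blue-and-red screwdriver in the red cup and the yellow-and-green one in the yellow cup, blade down, with the tip resting on the bottom of the cup and the handle sticking up. Lower them in gently instead of letting them drop; they may lean against the rim. Leave the other things on the bench where they are.

Things in the scene. Friction and masses are not known exactly. Their poses are not given: they have to be found in the camera images.
- red_driver: Screwdriver, blue handle with red end and collar. Lies loose on the bench, 90 g. Own +x runs from handle to blade tip. Octagonal handle 96 mm long (x -48 to +48), 32 mm across flats, lying on a flat with two side flats upright; round steel blade 7 mm thick, tip at x = +158. Origin: long axis, mid-handle, 16 mm above the bench; blade level. Balances inside the handle.
- yellow_driver: Screwdriver, yellow handle with green end and collar. Lies loose on the bench, 90 g. Own +x runs from handle to blade tip. Octagonal handle 96 mm long (x -48 to +48), 32 mm across flats, lying on a flat with two side flats upright; round steel blade 7 mm thick, tip at x = +158. Origin: long axis, mid-handle, 16 mm above the bench; blade level. Balances inside the handle.
- red_cup: Red upright round tube standing on a thin dark steel foot (62 mm across, 6 mm thick), screwed to the bench. Tube 44 mm outside, 36 mm inside (wall 4 mm), rim 100 mm above the bench, inner floor 8 mm above the bench, so 92 mm deep. Origin: on its axis at bench height; z up. 
- yellow_cup: Yellow upright round tube standing on a thin dark steel foot (62 mm across, 6 mm thick), screwed to the bench. Tube 44 mm outside, 36 mm inside (wall 4 mm), rim 100 mm above the bench, inner floor 8 mm above the bench, so 92 mm deep. Origin: on its axis at bench height; z up. 
- red_driver_tip (a point): Centre of the blade's tip of the red_driver (158 mm along +x from its origin)
- red_cup_floor (a point): Centre of the inner floor of the red cup, 8 mm above the bench
- red_cup_rim (a point): Centre of the mouth of the red cup, 100 mm above the bench
- yellow_driver_tip (a point): Centre of the blade's tip of the yellow_driver (158 mm along +x from its origin)
- yellow_cup_floor (a point): Centre of the inner floor of the yellow cup, 8 mm above the bench
- yellow_cup_rim (a point): Centre of the mouth of the yellow cup, 100 mm above the bench
- tape: Roll of blue tape lying flat, 84 mm across, 18 mm high; a bystander, to be left where it is. Origin: centre of underside
- marker: White marker with black cap lying flat, 128 mm long, 14 mm thick, along its x; a bystander, to be left where it is. Origin: near its middle, on its axis
- pliers: Pliers lying flat with one red and one blue handle, 160 mm long along their x, jaws to +x; a bystander, to be left where it is. Origin: on the underside, between the handles
- flux_bottle: Small clear bottle with white cap, 40 mm across, 85 mm high; a bystander, to be left where it is. Origin: centre of underside
- screw_jar: Glass jar with metal lid, 68 mm across, 75 mm high; a bystander, to be left where it is. Origin: centre of underside
- meter: Orange hand multimeter lying on its back, 170 x 85 x 36 mm, long along its x; a bystander, to be left where it is. Origin: centre of underside
There are look-alikes about, which are no part of the job. What is shaped like the yellow_driver but brown, purple or turquoise is not meant.

How it is judged:
By the outcome, as a careful person would: the job done as asked, in the order asked, and still so for the second after the job is handed in, with the robot touching nothing.
It also fails if it takes over 67 s, if anything falls off the work surface, if the arm or the gripper's body presses on something with over 40 N, if the wrist force passes 120 N, or if a joint passes its speed limit or range.

## Working session

There is one attempt and no reset: what is moved stays moved. The work goes in short steps, each a Python script; the robot and the scene stay as the last script left them, time stands still between calls to the robot, and variables do not carry over. Pictures are saved under pics/ and viewed, at most 10 in all, crops included, and the job is handed in when it is done.

```bash
mkdir -p pics; python3 - <<'E'
from bench import *
import cv2
for n in ("top","scene"):
    p=cams.grab_frame(n); cv2.imwrite(f"pics/{n}0.png",cv2.cvtColor(p["frame"],cv2.COLOR_RGB2BGR))
    print(n,p["fx"],p["cx"],p["cy"],p["R"],p["t"])
    for k in ["red_driver","red_driver_tip","red_cup_rim","yellow_cup_rim","red_cup_floor","yellow_cup_floor","yellow_driver","yellow_driver_tip"]:
        print(k,[([round(x) for x in d["point"]],round(d["confidence"],2)) for d in mark_of(p,k)])
print(monitor.get_state())
E
```

```text
top 488.7668383263817 282.39513330463785 210.8548206064419 [[-6.55848850e-04 -9.99999446e-01  8.23560865e-04]
 [-9.84486869e-01  5.01174882e-04 -1.75457556e-01]
 [ 1.75457046e-01 -9.25858494e-04 -9.84486652e-01]] [-0.00368386  0.4810544   1.77363809]
red_driver [([195, 199], 0.86), ([214, 426], 0.71), ([216, 135], 0.53)]
red_driver_tip [([153, 191], 0.54)]
red_cup_rim [([178, 250], 0.79)]
yellow_cup_rim [([201, 300], 0.61)]
red_cup_floor [([184, 253], 0.51)]
yellow_cup_floor [([205, 300], 0.68), ([216, 423], 0.26)]
yellow_driver [([190, 352], 0.63), ([238, 337], 0.55), ([287, 395], 0.53), ([238, 244], 0.5)]
yellow_driver_tip [([153, 351], 0.76), ([268, 311], 0.66), ([238, 204], 0.59)]
scene 412.45648460900577 281.2539761007067 204.93123389304625 [[-0.66755146  0.74451682 -0.00835188]
 [ 0.54945481  0.48502235 -0.68033281]
 [-0.50246837 -0.45874614 -0.73285572]] [ 0.34405581 -0.21513777  1.47422497]
red_driver [([296, 365], 0.73), ([267, 248], 0.41), ([185, 206], 0.38)]
red_driver_tip [([351, 339], 0.81), ([189, 206], 0.56)]
red_cup_rim [([236, 292], 0.96), ([216, 167], 0.5)]
yellow_c
[... 330 characters left out ...]
 'joints': array([-1.23940671e+00,  3.52992603e-01,  1.63341122e+00, -2.51852223e-05,
        1.15521684e+00, -2.42345898e-03]), 'dq': array([-4.48129494e-05, -3.09596434e-04, -1.39620733e-03,  7.02475803e-04,
        4.79400031e-04, -6.86063194e-05]), 'joint_torque': array([ 1.34897258e-03, -6.05163360e+01, -3.42436802e+01, -8.71529187e-05,
        1.11351488e-03, -1.99613697e-05]), 'tcp_pos': array([ 0.20475552, -0.59049813,  0.23128078]), 'ee_rot': array([-3.09790904e+00, -5.21932975e-01,  4.29096907e-05]), 'wrist_force': array([ 0.12370648, -0.64524627,  0.91518342]), 'wrist_torque': array([-0.0306031 , -0.01849313,  0.02958917]), 'grasp_force': 0.0, 'gripper_width': 0.08537330801039156}
```

View pics/top0.png

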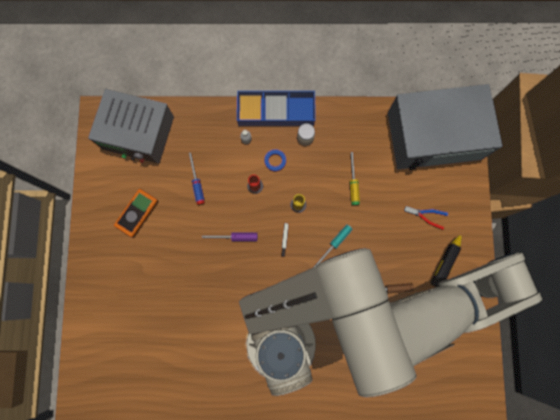

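View pics/scene0.png

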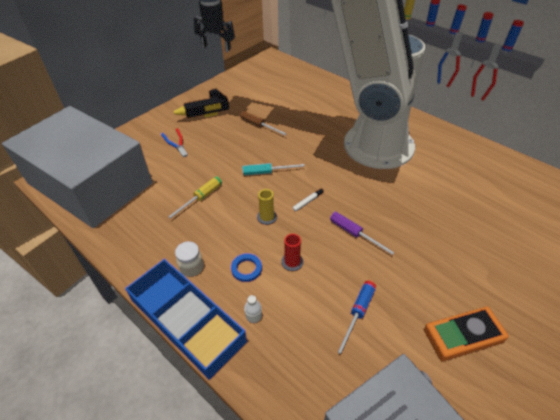

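Top view: the red cup is at (184,253) and the yellow cup at (203,299).

Candidates in the top view (row, col):
- **Blue-and-red driver:** (192,198), which I choose for red.
- **Yellow-and-green driver:** (190,354), which I choose for yellow.
- **Look-alikes:** purple (238,244), turquoise (238,337) and brown (287,395).
- **Others that could confuse:** the pliers at (214,426) and the black-yellow tool at (255,450).

In the scene view the red driver is at (296,365), and the yellow driver at (186,205). I'll fit poses using both views and check them with an overlay.

```bash
cat > h.py <<'E'
from bench import *
import numpy as np, cv2
from scipy.optimize import least_squares
from scipy.spatial.transform import Rotation as Ro
def proj(p,X):
    c=np.atleast_2d(X)@np.array(p["R"]).T+np.array(p["t"]); return np.c_[p["fy"]*c[:,1]/c[:,2]+p["cy"],p["fx"]*c[:,0]/c[:,2]+p["cx"]]
def near(p,name,rc,r=14):
    d=[np.array(q["point"]) for q in mark_of(p,name)]; d=[q for q in d if np.hypot(*(q-rc))<r]
    return d[0] if d else None
def drv(v,s): return np.array([v[0]+s*np.cos(v[2]),v[1]+s*np.sin(v[2]),.016])
E
cat > m.py <<'E'
from h import *
P={n:cams.grab_frame(n) for n in("top","scene")}
g={"red_driver":((192,198),(298,364)),"red_driver_tip":((153,191),(351,340)),"yellow_driver":((191,354),(187,207)),"yellow_driver_tip":((153,352),(217,170)),
"red_cup_rim":((178,252),(238,292)),"red_cup_floor":((187,253),(260,293)),"yellow_cup_rim":((200,299),(194,265)),"yellow_cup_floor":((207,299),(214,266))}
obs={k:[near(P[n],k,g[k][i]) for i,n in enumerate(P)] for k in g}
def handle(n,c,R=26):   # centroid of the saturated blob at the handle
    f=cv2.cvtColor(P[n]["frame"],cv2.COLOR_RGB2HSV); h,s,v=[f[...,i].astype(int) for i in range(3)]
    m=((s>150)&((h<4)|(h>21))&(v>40)).astype(np.uint8)
    k,l,st,ce=cv2.connectedComponentsWithStats(m)
    i=min(range(1,k),key=lambda i:np.hypot(ce[i][1]-c[0],ce[i][0]-c[1])+(1e3 if st[i][4]<40 else 0)); return ce[i][::-1],st[i][4]
for c in("red","yellow"):
    hs=[handle(n,g[c+"_driver"][i]) for i,n in enumerate(P)]; print(c,"blob",[(np.round(a,1),b) for a,b in hs],"net",obs[c+"_driver"],obs[c+"_driver_tip"])
    def f(v):
        r=[]
        for i,n in enumerate(P):
            r+=[2*(proj(P[n],drv(v,0))[0]-hs[i][0])]
            for k,s in((c+"_driver",0),(c+"_driver_tip",.158)):
                if obs[k][i] is not None: r+=[proj(P[n],drv(v,s))[0]-obs[k][i]]
        return np.concatenate(r)
    s=least_squares(f,[.6,0,0],loss="soft_l1"); print(c,"driver",np.round(s.x,4),np.round(f(s.x),1))
    def fc(v):
        return np.concatenate([proj(P[n],[v[0],v[1],z])[0]-obs[k][i] for i,n in enumerate(P) for k,z in((c+"_cup_rim",.1),(c+"_cup_floor",.008)) if obs[k][i] is not None])
    q=least_squares(fc,[.6,0],loss="soft_l1"); print(c,"cup",np.round(q.x,4),np.round(fc(q.x),1))
    g[c]=(s.x,q.x)
tiles=[]
S=4
for n in P:
  for c in("red","yellow"):
    v,q=g[c]; im=cv2.resize(cv2.cvtColor(P[n]["frame"],cv2.COLOR_RGB2BGR),None,fx=S,fy=S,interpolation=cv2.INTER_CUBIC)
    px=lambda X:np.round((proj(P[n],X)[:,::-1]+.5)*S).astype(int)
    w=np.array([-np.sin(v[2]),np.cos(v[2]),0])*.016
    cv2.polylines(im,[px([drv(v,-.048)+w,drv(v,.048)+w,drv(v,.048)-w,drv(v,-.048)-w])],True,(255,255,255),1)
    cv2.polylines(im,[px([drv(v,.048),drv(v,.158)])],False,(255,255,0),1)
    a=np.linspace(0,6.3,40)
    for R,z in((.022,.1),(.031,.006)): cv2.polylines(im,[px(np.c_[q[0]+R*np.cos(a),q[1]+R*np.sin(a),0*a+z])],True,(255,255,255),1)
    for o,W in((px(drv(v,.05))[0],100),(px([q[0],q[1],.05])[0],100)):
        tiles.append(im[o[1]-140:o[1]+140,o[0]-100:o[0]+100])
cv2.imwrite("pics/chk.png",np.vstack([np.hstack(tiles[:4]),np.hstack(tiles[4:])]))
E
python3 m.py
```

```text
red blob [(array([191.5, 197.5]), np.int32(66)), (array([295.4, 364.9]), np.int32(231))] net [array([192.6, 198.1]), array([298.8, 362.3])] [array([156. , 189.3]), array([352.5, 340.1])]
red driver [0.5561 0.3173 0.2435] [ 2.4  0.4  0.1 -0.4 -2.3 -0.3  4.6 -1.2 -1.1  2.  -0.5  0.2]
red cup [0.5838 0.0978] [-0.2  3.1  3.8 -1.7  1.4 -1.1 -0.3  0.6]
yellow blob [(array([190.3, 354.1]), np.int32(172)), (array([188. , 207.3]), np.int32(227))] net [array([188.9, 353.6]), array([188.8, 207.5])] [array([155.6, 349.8]), array([218.3, 167.9])]
yellow driver [ 0.5606 -0.2757  0.0602] [ 2.2 -0.5  2.5  0.3 -4.2  0.6  1.3 -0.8 -0.2 -0.6 -0.   0.8]
yellow cup [ 0.5155 -0.0658] [ 0.1  1.4 -0.3 -1.2 -3.1 -0.7  1.9  1.1]
```

View pics/chk.png

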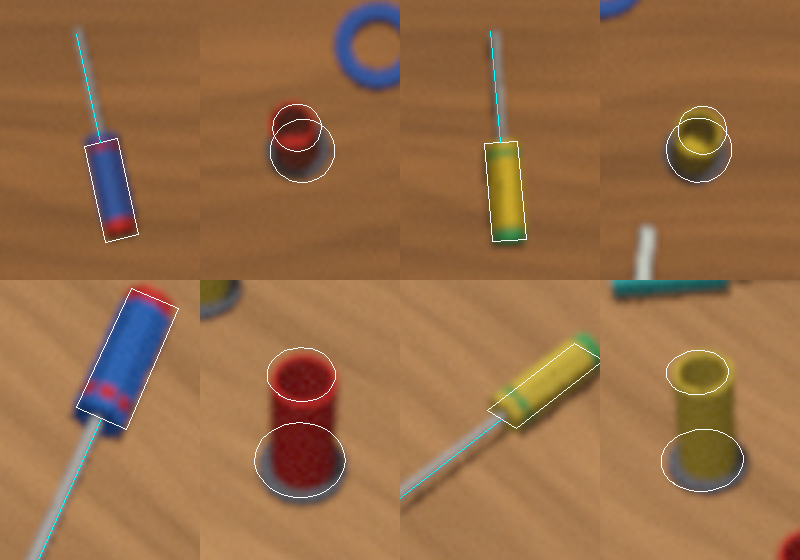

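The overlay confirms the choice: the boxes lie on the blue-and-red and yellow-and-green drivers, within about 1 px (3 mm). Both cup rims and feet also match to within about 1–1.5 px. Next I check the kinematics.

```bash
cat >> h.py <<'E'
D={"red":np.array([.5561,.3173,.2435]),"yellow":np.array([.5606,-.2757,.0602])}
C={"red":np.array([.5838,.0978]),"yellow":np.array([.5155,-.0658])}
Z=np.array([0,0,1.]); TH=np.radians(8)
def rv(x,z): return Ro.from_matrix(np.c_[x,np.cross(z,x),z]).as_rotvec()
def pick(c,s,h=.003):
    v=D[c]; d=np.array([np.cos(v[2]),np.sin(v[2]),0]); p=drv(v,0); p[2]=h; return p,rv(s*d,-Z)
def place(c,s,tipz,az=0.,tip_r=-.005,off=0.,adj=(0,0)):
    """tool pose with the blade tip at height tipz on the slanted entry line; off: origin along +x of driver from grasp"""
    a=np.arctan2(C[c][1],C[c][0])+az; r=np.array([np.cos(a),np.sin(a),0])
    u=Z*np.cos(TH)+r*np.sin(TH); zt=r*np.cos(TH)-Z*np.sin(TH)
    tip=np.array([C[c][0]+adj[0],C[c][1]+adj[1],.008])+tip_r*r+u*(tipz-.008)/np.cos(TH)
    return tip+u*(.158+off)+.013*zt, rv(-s*u,zt)
E
python3 - <<'E'
from h import *
for c in D:
  for s in(1,-1):
    print(c,s,"pick",[np.round(q,2) if q is not None else None for q in[planner.solve_ik(*pick(c,s))]])
    for az in(-.5,0,.5):
        print("   az",az,[np.round(q,2) if q is not None else None for q in[planner.solve_ik(*place(c,s,z,az)) for z in(.13,.008)]])
E
```

```text
red 1 pick [array([ 0.52,  0.65,  1.74, -0.  ,  0.75,  1.84])]
   az -0.5 [array([0.56, 0.42, 2.34, 4.11, 1.2 , 1.25]), array([0.6 , 0.76, 2.34, 4.08, 1.41, 1.54])]
   az 0 [array([0.16, 0.38, 2.46, 3.14, 1.13, 1.57]), array([0.16, 0.79, 2.48, 3.14, 1.56, 1.57])]
   az 0.5 [array([-0.23,  0.42,  2.34,  2.16,  1.2 ,  1.89]), array([-0.27,  0.76,  2.34,  2.2 ,  1.41,  1.61])]
red -1 pick [array([ 0.52,  0.65,  1.74, -0.  ,  0.75, -1.3 ])]
   az -0.5 [array([ 0.56,  0.42,  2.34,  4.11,  1.2 , -1.89]), array([ 0.6 ,  0.76,  2.34,  4.08,  1.41, -1.61])]
   az 0 [array([ 0.16,  0.38,  2.46,  3.14,  1.13, -1.57]), array([ 0.16,  0.79,  2.48,  3.14,  1.56, -1.57])]
   az 0.5 [array([-0.23,  0.42,  2.34,  2.16,  1.2 , -1.25]), array([-0.27,  0.76,  2.34,  2.2 ,  1.41, -1.54])]
yellow 1 pick [array([-0.46,  0.63,  1.77, -0.  ,  0.74,  1.05])]
   az -0.5 [array([0.36, 0.38, 2.47, 4.18, 1.27, 1.31]), array([0.41, 0.79, 2.47, 4.16, 1.49, 1.67])]
   az 0 [array([-0.13,  0.34,  2.61,  3.13,  1.24,  1.57]), array([-0.13,  0.89,  2.62,  3.13,  1.8 ,  1.57])]
   az 0.5 [array([-0.62,  0.38,  2.47,  2.09,  1.28,  1.83]), array([-0.67,  0.79,  2.47,  2.11,  1.49,  1.47])]
yellow -1 pick [array([-0.46,  0.63,  1.77, -0.  ,  0.74, -2.09])]
   az -0.5 [array([ 0.36,  0.38,  2.47,  4.18,  1.27, -1.83]), array([ 0.41,  0.79,  2.47,  4.16,  1.49, -1.47])]
   az 0 [array([-0.13,  0.34,  2.61,  3.13,  1.24, -1.57]), array([-0.13,  0.89,  2.62,  3.13,  1.8 , -1.57])]
   az 0.5 [array([-0.62,  0.38,  2.47,  2.09,  1.28, -1.31]), array([-0.67,  0.79,  2.47,  2.11,  1.49, -1.67])]
```

```bash
cat >> h.py <<'E'
AZ={"red":-.5,"yellow":.5}
def st(msg=""):
    s=monitor.get_state(); print(msg,round(s["time_s"],2),np.round(s["tcp_pos"],3),"w",round(s["gripper_width"],4),"gf",round(s["grasp_force"],1),"F",np.round(s["wrist_force"],1)); return s
def grab(c):
    p,o=pick(c,1); eoat.move_gripper(.085,60)
    manip.movep(p+[0,0,.10],o); manip.move_l(p,o,vel=.12); st("down")
    eoat.move_gripper(.02,60); st("grip")
    manip.move_l(p+[0,0,.12],vel=.15); st("lift")
def hover(c,**k):
    p,o=pick(c,1); p[2]=.36; manip.movep(p,o); st("high")
    p,o=place(c,1,.30,AZ[c],**k); manip.movep(p,o); st("vertical")
    p,o=place(c,1,.125,AZ[c],**k); manip.movep(p,o); manip.hold(.2); st("hover")
def crop(c,f,S=4):
    T=[]
    for n in("top","scene"):
        p=cams.grab_frame(n); im=cv2.resize(cv2.cvtColor(p["frame"],cv2.COLOR_RGB2BGR),None,fx=S,fy=S,interpolation=cv2.INTER_CUBIC)
        px=lambda X:np.round((proj(p,X)[:,::-1]+.5)*S).astype(int); a=np.linspace(0,6.3,40); q=C[c]
        cv2.polylines(im,[px(np.c_[q[0]+.022*np.cos(a),q[1]+.022*np.sin(a),0*a+.1])],True,(255,255,255),1)
        o=px([*q,.14])[0]; T.append(im[o[1]-200:o[1]+200,o[0]-200:o[0]+200])
        print(n,"origin",o-200,{k:[(np.round(d["point"],1),round(d["confidence"],2)) for d in mark_of(p,k)[:2]] for k in(c+"_driver_tip",c+"_driver",c+"_cup_rim")})
    cv2.imwrite(f,np.hstack(T))
E
python3 - <<'E'
from h import *
grab("red"); hover("red"); crop("red","pics/r1.png")
E
```

```text
down 6.42 [0.557 0.318 0.004] w 0.0848 gf 0.0 F [ 0.2 -0.3 -0.1]
grip 6.97 [0.556 0.318 0.004] w 0.0305 gf 60.2 F [-0.6 -0.1  5.5]
lift 7.92 [0.555 0.317 0.122] w 0.0306 gf 59.5 F [-0.6  0.2 -1.3]
high 8.86 [0.556 0.317 0.358] w 0.0306 gf 59.4 F [-0.6 -1.3 -1.5]
vertical 12.44 [0.651 0.075 0.455] w 0.0308 gf 59.5 F [ 0.6 -0.9 -1.2]
hover 13.38 [0.628 0.083 0.282] w 0.0305 gf 59.5 F [-0.4 -0.2  0. ]
top origin [817 512] {'red_driver_tip': [], 'red_driver': [(array([158.6, 256.9]), 0.43), (array([138.4, 248. ]), 0.25)], 'red_cup_rim': [(array([178.7, 253.4]), 0.49)]}
scene origin [968 714] {'red_driver_tip': [(array([271.1, 247.7]), 0.72), (array([236.5, 288.2]), 0.71)], 'red_driver': [(array([195.1, 282.8]), 0.79), (array([209.4, 265.7]), 0.31)], 'red_cup_rim': [(array([237.5, 293.4]), 0.59)]}
```

View pics/r1.png

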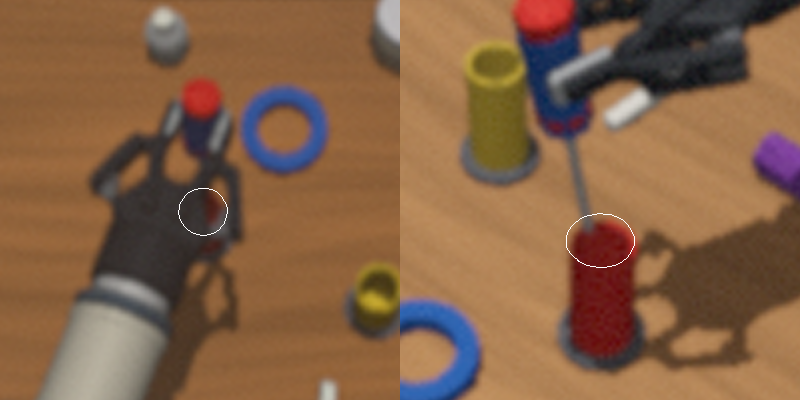

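The red driver is held upright. In the scene view its tip is at about (236.5,288.5), just above the red rim at (238,293). In the top view the red end cap is at (152.5,254.5). I compare both with the model.

```bash
python3 - <<'E'
from h import *
c="red";s=monitor.get_state();R=Ro.from_rotvec(s["ee_rot"]).as_matrix();o=s["tcp_pos"]-.013*R[:,2]
tip=o+.158*R[:,0];end=o-.048*R[:,0];P={n:cams.grab_frame(n) for n in("top","scene")}
print("tip",tip,"end",end,"u",-R[:,0])
print("scene tip",proj(P["scene"],tip),"rim",proj(P["scene"],[*C[c],.1]),"end",proj(P["scene"],end),"top end",proj(P["top"],end),"top rim",proj(P["top"],[*C[c],.1]))
print("scene jac mm->px x,y,z",[(proj(P["scene"],tip+.01*e)-proj(P["scene"],tip))[0].round(2) for e in np.eye(3)])
E
```

```text
tip [0.594642   0.09404447 0.12514774] end [0.62169429 0.08461766 0.32914605] u [ 0.13132179 -0.04576122  0.99028304]
scene tip [[233.49489017 287.62532152]] rim [[237.93443291 291.46816709]] end [[178.53565529 276.24596662]] top end [[151.67842235 254.66151797]] top rim [[180.28211752 254.40754023]]
scene jac mm->px x,y,z [array([ 2.33, -2.63]), array([2.06, 2.99]), array([-2.51,  0.01])]
```

Relative tip-to-rim agreement is within about 1 px, so I insert, using contact force to find the floor.

```bash
cat >> h.py <<'E'
def insert(c,**k):
    p,o=place(c,1,.07,AZ[c],**k); manip.move_l(p,o,vel=.06); s=st("in"); f0=s["wrist_force"]
    if np.hypot(*f0[:2])>6: print("side force, stop"); return False
    p,o=place(c,1,.020,AZ[c],**k); manip.move_l(p,o,vel=.06); manip.hold(.15); f0=st("low")["wrist_force"]
    for z in np.arange(.018,-.004,-.001):
        p,o=place(c,1,z,AZ[c],**k); manip.move_l(p,o,vel=.02); f=monitor.get_state()["wrist_force"]-f0
        if np.linalg.norm(f)>4: st(f"contact z={z:.3f} df={np.round(f,1)}"); return True
    st("no contact"); return False
def release(c):
    s=monitor.get_state(); z=Ro.from_rotvec(s["ee_rot"]).as_matrix()[:,2]; p=s["tcp_pos"]
    eoat.move_gripper(.05); manip.hold(.2); eoat.move_gripper(.085); st("open")
    manip.move_l(p-.10*z,vel=.12); st("back")
E
python3 - <<'E'
from h import *
if insert("red"): crop("red","pics/r2.png")
E
```

```text
in 14.96 [0.62  0.085 0.225] w 0.0309 gf 59.5 F [-0.9 -0.7 -1.2]
low 16.1 [0.614 0.087 0.175] w 0.0306 gf 59.5 F [ 0.1 -0.2 -1.2]
contact z=0.010 df=[ 0.5 -0.6  6.3] 18.35 [0.613 0.088 0.166] w 0.0307 gf 59.6 F [ 0.7 -0.8  5.1]
top origin [817 512] {'red_driver_tip': [], 'red_driver': [(array([171.6, 254.1]), 0.47), (array([184.9, 255.6]), 0.22)], 'red_cup_rim': [(array([182.2, 254. ]), 0.51)]}
scene origin [968 714] {'red_driver_tip': [], 'red_driver': [(array([224.2, 286.4]), 0.76)], 'red_cup_rim': [(array([234.7, 289.1]), 0.81)]}
```

View pics/r2.png

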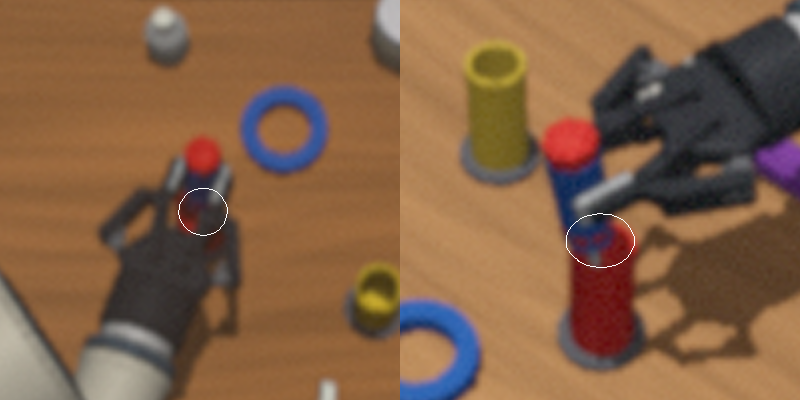

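The tip sits on the cup floor: contact came at 10 mm against 8 mm expected, and the force was vertical. The handle at crop (580,190) stands above the rim. I release and go for yellow.

```bash
python3 - <<'E'
from h import *
release("red")
s=monitor.get_state(); manip.movep(s["tcp_pos"]+[-.03,0,.2],s["ee_rot"])
p,o=pick("yellow",1); manip.movep(p+[0,0,.36],o); st("above yellow")
crop("red","pics/r3.png")
grab("yellow"); hover("yellow"); crop("yellow","pics/y1.png")
cv2.imwrite("pics/both.png",np.vstack([cv2.imread("pics/r3.png"),cv2.imread("pics/y1.png")])[::,:][100:700])
E
```

```text
open 19.72 [0.612 0.088 0.165] w 0.0852 gf 0.0 F [ 1.1 -0.   0.3]
back 20.7 [0.519 0.121 0.179] w 0.0852 gf 0.0 F [ 0.2 -0.9 -0.7]Traceback (most recent call last):
  File "<stdin>", line 3, in <module>
bench.Unreachable: the arm cannot take that pose within its joint ranges
```

```bash
python3 - <<'E'
from h import *
s=monitor.get_state(); print(np.round(s["joints"],2))
for d in([0,0,.2],[0,0,.12],[.03,0,.2],[.05,0,.25]):
    q=planner.solve_ik(s["tcp_pos"]+d,s["ee_rot"]); print(d,None if q is None else np.round(q,2))
p,o=pick("yellow",1); q=planner.solve_ik(p+[0,0,.36],o); print(np.round(q,2))
E
```

```text
[0.86 0.72 2.44 4.33 1.44 1.6 ]
[0, 0, 0.2] None
[0, 0, 0.12] [0.86 0.34 2.45 4.4  1.31 1.23]
[0.03, 0, 0.2] [0.79 0.13 2.36 4.43 1.19 0.95]
[0.05, 0, 0.25] None
[-0.46  0.26  1.47 -0.    1.41  1.05]
```

```bash
python3 - <<'E'
from h import *
s=monitor.get_state(); manip.move_l(s["tcp_pos"]+[0,0,.12],vel=.2); st()
manip.set_joints([.86,-.05,2.25,4.3,1.3,1.2]); st("raised")
p,o=pick("yellow",1); manip.movep(p+[0,0,.36],o); st("above yellow")
crop("red","pics/r3.png")
grab("yellow"); hover("yellow"); crop("yellow","pics/y1.png")
cv2.imwrite("pics/both.png",np.vstack([cv2.imread("pics/r3.png"),cv2.imread("pics/y1.png")])[100:700])
c="yellow";s=monitor.get_state();R=Ro.from_rotvec(s["ee_rot"]).as_matrix();o=s["tcp_pos"]-.013*R[:,2]
tip=o+.158*R[:,0];end=o-.048*R[:,0]
for n in("top","scene"):
    P=cams.grab_frame(n); print(n,"tip,end,rim",proj(P,[tip,end,[*C[c],.1]]).round(1).tolist())
E
```

```text
21.45 [0.519 0.12  0.299] w 0.0848 gf 0.0 F [-0.8 -1.2 -0.6]
raised 22.52 [0.547 0.174 0.574] w 0.0849 gf 0.0 F [ 0.3 -0.5 -0.3]
above yellow 26.1 [ 0.561 -0.275  0.363] w 0.0848 gf 0.0 F [-1.   0.8 -0.7]
top origin [817 512] {'red_driver_tip': [], 'red_driver': [(array([166.9, 256.8]), 0.47)], 'red_cup_rim': [(array([184.9, 255.3]), 0.55)]}
scene origin [968 714] {'red_driver_tip': [(array([218.8, 266.1]), 0.32)], 'red_driver': [(array([230.1, 282.3]), 0.75), (array([334.8, 463.6]), 0.7)], 'red_cup_rim': [(array([235.6, 293.7]), 0.64)]}
down 28.72 [ 0.561 -0.276  0.004] w 0.085 gf 0.0 F [ 0.5 -0.1  0.2]
grip 29.26 [ 0.561 -0.276  0.004] w 0.0307 gf 60.1 F [-1.3 -0.2  6.5]
lift 30.21 [ 0.56  -0.275  0.122] w 0.0307 gf 59.4 F [-0.3 -0.3 -0.5]
high 31.15 [ 0.56  -0.275  0.358] w 0.0307 gf 59.4 F [ 0.4 -0.5 -1.6]
vertical 32.81 [ 0.582 -0.04   0.454] w 0.0309 gf 59.4 F [ 0.2  0.3 -0.8]
hover 33.75 [ 0.559 -0.049  0.281] w 0.0304 gf 59.4 F [-0.3  1.2 -1.5]
top origin [1002  588] {'yellow_driver_tip': [(array([234.7, 201.7]), 0.78), (array([214.7, 136.8]), 0.44)], 'yellow_driver': [(array([236., 246.]), 0.84), (array([285.8, 397. ]), 0.76)], 'yellow_cup_rim': [(array([198.8, 298.4]), 0.39)]}
scene origin [855 536] {'yellow_driver_tip': [(array([191. , 261.3]), 0.79), (array([165.3, 306. ]), 0.68)], 'yellow_driver': [(array([148.9, 253.4]), 0.95), (array([167.6, 260.9]), 0.74)], 'yellow_cup_rim': [(array([335.5, 463.5]), 0.68), (array([195.5, 262.1]), 0.66)]}
top tip,end,rim [[194.3, 298.6], [172.6, 297.4], [198.7, 299.5]]
scene tip,end,rim [[190.2, 261.8], [137.4, 253.5], [193.7, 263.7]]
```

View pics/both.png

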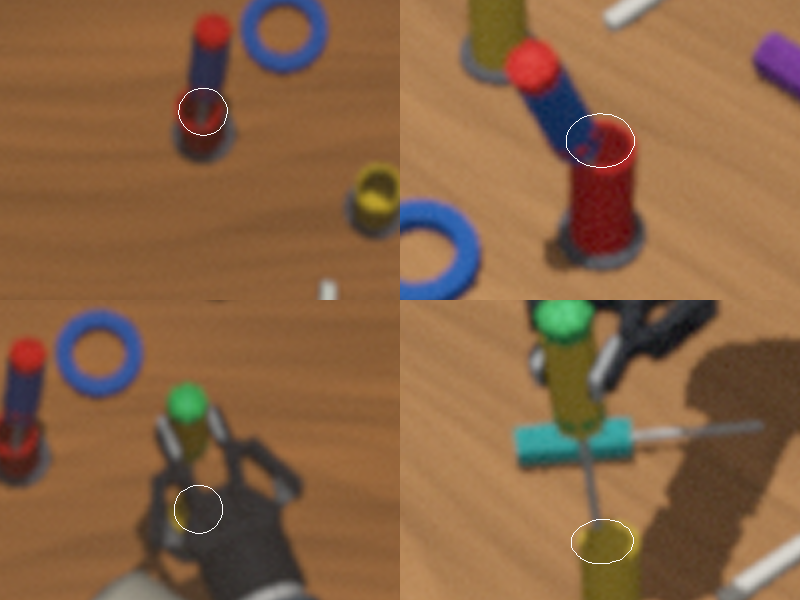

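The red driver stands leaning in the red cup; its end cap is at crop (533,65), and the collar is just above the rim. The yellow tip at crop (597,527) is just over the yellow cup, whose true rim centre is about (609,547). That is about 3 mm more +y than the model, so I correct for it.

```bash
python3 - <<'E'
from h import *
k=dict(adj=(0,.003))
p,o=place("yellow",1,.125,AZ["yellow"],**k); manip.move_l(p,o,vel=.03)
if insert("yellow",**k): crop("yellow","pics/y2.png")
E
```

```text
in 35.58 [ 0.552 -0.049  0.225] w 0.0303 gf 59.4 F [-0.2  0.3 -0.3]
low 36.72 [ 0.545 -0.051  0.175] w 0.0309 gf 59.4 F [ 0.5 -0.5  0.1]
contact z=0.005 df=[-0.1  0.   5.8] 40.22 [ 0.543 -0.052  0.16 ] w 0.0306 gf 59.5 F [ 0.5 -0.5  5.9]
top origin [1002  588] {'yellow_driver_tip': [(array([291.8, 358.2]), 0.79), (array([235.5, 284.5]), 0.69)], 'yellow_driver': [(array([288.1, 397.5]), 0.87), (array([237.9, 246.1]), 0.58)], 'yellow_cup_rim': [(array([167.8, 257.1]), 0.68), (array([199.3, 297.9]), 0.46)]}
scene origin [855 536] {'yellow_driver_tip': [(array([250.8, 391.4]), 0.79)], 'yellow_driver': [(array([227.5, 349.3]), 0.85), (array([180.4, 263.3]), 0.75)], 'yellow_cup_rim': [(array([195.3, 265.6]), 0.92)]}
```

View pics/y2.png

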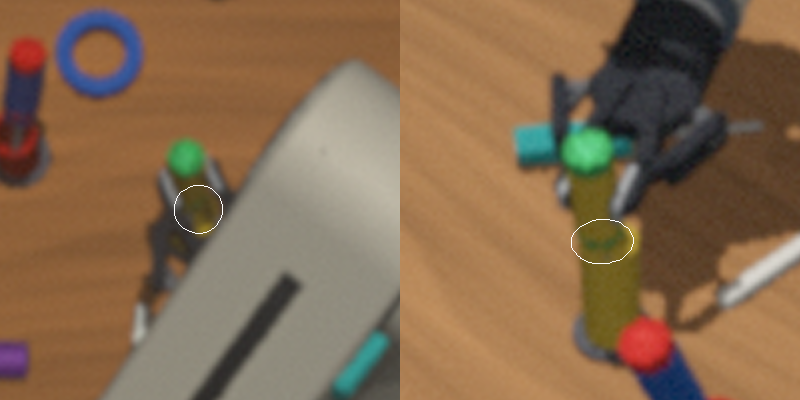

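The yellow tip is on the floor, with the handle above the rim at crop (590,200). I release and retreat.

```bash
python3 - <<'E'
from h import *
release("yellow")
s=monitor.get_state(); q=s["joints"]; print(np.round(q,2))
for d in(.12,.08):
    try: manip.move_l(s["tcp_pos"]+[0,0,d],vel=.2); break
    except manip.Unreachable: print("no",d)
q=monitor.get_state()["joints"].copy(); q[1]=-.1; q[2]=2.2; manip.set_joints(q)
q[0]=-1.2; manip.set_joints(q); st("clear")
I=[cv2.cvtColor(cams.grab_frame(n)["frame"],cv2.COLOR_RGB2BGR) for n in("top","scene")]
cv2.imwrite("pics/end.png",np.hstack([cv2.resize(I[0][100:310,170:370],(400,420),interpolation=2),cv2.resize(I[1][100:310,170:370],(400,420),interpolation=2)]))
E
```

```text
open 41.58 [ 0.543 -0.052  0.16 ] w 0.0849 gf 0.0 F [-0.4 -0.1 -0.4]
back 42.57 [ 0.451 -0.088  0.174] w 0.0848 gf 0.0 F [-0.   0.4 -0.5]
[-1.01  0.78  2.55  1.78  1.47  1.38]
clear 44.92 [ 0.464 -0.27   0.568] w 0.0846 gf 0.0 F [ 0.5  0.6 -0.6]
```

View pics/end.png

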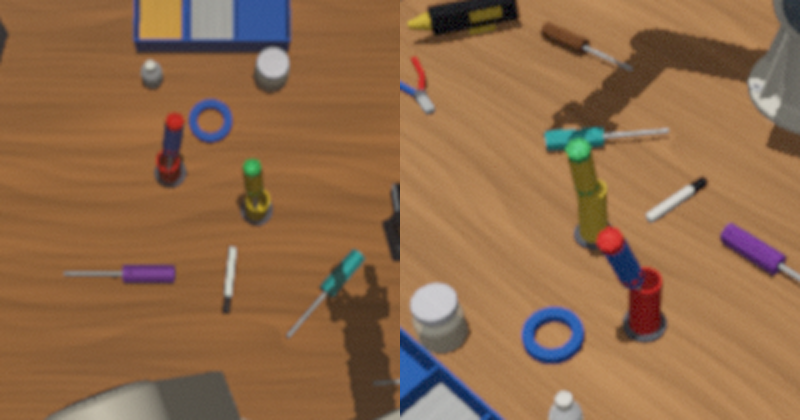

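Both drivers stand blade down in their own cups: red cap at (174,122) and green cap at (252,168) in the left half. The bystanders are undisturbed and the arm is clear.

```bash
python3 -c "
from bench import *
print(order.sign_off())"
```

```text
the job is handed in; nothing more can be done
None
```

The blue-and-red screwdriver stands in the red cup and the yellow-and-green one in the yellow cup, both blade down and lowered until the tip touched the floor; the bystanders in view had not moved, and the job was handed in at about 45 s of the 67 s allowed.

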